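# Gather the bushings in the gate corner of the parts tray

### The arm

A 6-joint arm with a two-finger parallel gripper is mounted at the origin on the work surface. World frame = base frame: x ahead of the robot, y to its left, z up, the work surface at z = 0. Lengths are in m, angles in rad, forces in N, time in s.
With the tool pointing down it reaches from about 0.275 to 0.75 m from the base axis. Payload 10.2 kg.
Tool frame: the origin (TCP) lies where the fingers leave the gripper's body, on its centre line; the fingertips stand ahead of it and the grasp point (between the pads) lies 45 mm ahead of it (ctrl.tcp_to_tips is the z of the fingertips in the tool frame, in m); z points along the fingers, y is the direction in which the jaws open and shut (so a half turn about z gives the same grasp; the last joint's range is limited). The gripper opens to 88 mm and grips with 3 to 60 N. Pads are 18 mm wide; open, the fingers measure 123 mm over their backs; the gripper's body (75 mm by 187 mm) begins 45 mm behind the grasp point.
Start: joints at [-1.535, 0.313, 1.498, -0, 1.331, -0.223], TCP at [0.134, -0.508, 0.303] pointing down, gripper open.
Joint ranges: [-2.94, 2.94], [-0.97, 2.17], [0.19, 2.56], [-1.23, 4.37], [0.02, 3.11], [-2.88, 2.88]. Speed limits (rad/s): [2.39, 2.39, 3.01, 3.14, 3.14, 3.14].

### API

Orientations are given as a unit quaternion [w, x, y, z].
In Python, from cell import ctrl, get_image, sign_off gives the robot as it stands.
- The arm moves only by the tool jog_arm, never from a script. Its argument "motion" is a list of rows, each an object of numbers: "claw": the opening, from -1 (shut) to 1 (fully open), so that 0 is half open; "x", "y", "z": the shift along the tool's x, y, z in m; "wx", "wy", "wz": the turn, a rotation vector about the tool's x, y, z in degrees. In form: [{"claw": .., "x": .., "y": .., "z": .., "wx": .., "wy": .., "wz": ..}, ...]. A call has exactly 8 rows; each row is the pose to reach, as a shift and turn from the pose commanded when the call began, along the tool's axes at that moment; what a row does not reach only later rows make up. A row lasts 1/10 s, in which the tool goes at most 50 mm and 8.59 degrees, less where a joint would pass 70% of its speed; a pose out of reach is approached as far as the arm can. A call with a gripper value outside its range is refused whole. The fingers move at their own pace and stop on an object; the grip force is fixed at half the most. Time passes only in rows, so rows that repeat a pose let the fingers close, or fill a call up. It gives the time, the measured TCP pose, the force and the opening at its end, in the units of the state.
- ctrl.state(): the state, without advancing time (a new reading comes with each control period).
- get_image(name): name is "side" or "top"; returns a dict with "image" (420x560x3 uint8, red, green, blue), "fov_y" (degrees; the focal length in pixels is half the picture's height over the tangent of half this angle, whatever the lens; pixels are square), "cx", "cy" (the principal point, pixels), "rvec" (rotation vector, rad) and "tvec" (3), from world to camera coordinates, as OpenCV has them. Camera axes: x right, y down, z forward; pixel columns grow to the right and rows downward; lengths in m; the calibration is good to about 2 mm. A picture is of the moment at which its call begins. There is no depth.
- sign_off(): hands the job in, once; it reports no verdict.
The state is a dict: "time": time; "q": joint angles; "qvel": joint speeds; "effort": joint torques, N m; "tcp_pos": TCP position; "tool_rot": TCP orientation; "force": force on the tool from outside, world axes, zero at the start; "wrist_torque": the same for the moment, N m; "grip_width": finger opening in m.
Only numpy, scipy, OpenCV 4.12 (cv2) and the standard library are available. Lean on these libraries where they do the work, as an engineer would, in place of code of your own. Each camera call takes 0.05 s, during which the arm holds its last target.

### The job

Close the parts tray's gate by pressing it fully down while the tray stands on the bench. Then pick the tray up by its wooden handle and tip it clear of the bench, so that all four loose brass bushings slide into the corner beside the gate. Finish still holding the tray tilted in the air over the middle of the bench, steady, with nothing else touching it, and without spilling a bushing or shifting the other things on the bench.

Things in the scene. Friction and masses are not known exactly. Their poses are not given: they have to be found in the camera images.
- tray: Open sheet-steel parts tray, 212 (x) by 140 (y) mm, walls 43 mm high and 3 mm thick, floor 3 mm thick, about 0.55 kg, loose on the bench. Origin: centre of its underside; z up, x along its length and its handle. A wooden handle bar bridges it lengthwise above the middle on two end straps. It has a drop gate in its -x end wall, beside the corner at -x, +y.
- tray_handle (a point): Centre of the tray's wooden handle bar, 83 mm above the tray's underside, midway along. The bar runs along the tray's x (194 mm long), is 14 mm thick (along the tray's y) and 26 mm high; the space under it down to the tray floor is 67 mm. Axes as the tray's.
- tray_corner (a point): The inner corner of the tray's floor beside the gate, 94 mm towards -x and 67 mm towards +y of the tray's middle, 3 mm above its underside: where the bushings are to gather. Axes as the tray's. The opposite inner corner lies at +94, -67 mm.
- gate_top (a point): Middle of the top of the gate's flat press tab (14 mm along the tray's x, 32 mm along its y), the place to press; 68 mm above the tray's underside when the gate is fully up, 56 mm when fully down. Axes as the tray's.
- gate (a joint): Drop gate, a dark steel plate sliding straight down in the end wall of the tray: 0 = fully up (open), 0.012 = fully down on the tray floor (m). It takes about 5 N to push, stays where it is left, and meets a hard stop when home.
- bush1_center (a point): Centre of loose brass bushing 1, a short cylinder 16 mm in diameter and 12 mm high, 20 g, standing on the tray floor. Polished and oiled: it slides on the tray at a slope of about 12 degrees, and along a wall it needs more: tipped 30 to 35 degrees straight towards a corner (both of its sides sloping evenly down to it), the bushings run all the way in within a second or two.
- bush2_center (a point): Centre of loose brass bushing 2, a short cylinder 16 mm in diameter and 12 mm high, 20 g, standing on the tray floor. Polished and oiled: it slides on the tray at a slope of about 12 degrees, and along a wall it needs more: tipped 30 to 35 degrees straight towards a corner (both of its sides sloping evenly down to it), the bushings run all the way in within a second or two.
- bush3_center (a point): Centre of loose brass bushing 3, a short cylinder 16 mm in diameter and 12 mm high, 20 g, standing on the tray floor. Polished and oiled: it slides on the tray at a slope of about 12 degrees, and along a wall it needs more: tipped 30 to 35 degrees straight towards a corner (both of its sides sloping evenly down to it), the bushings run all the way in within a second or two.
- bush4_center (a point): Centre of loose brass bushing 4, a short cylinder 16 mm in diameter and 12 mm high, 20 g, standing on the tray floor. Polished and oiled: it slides on the tray at a slope of about 12 degrees, and along a wall it needs more: tipped 30 to 35 degrees straight towards a corner (both of its sides sloping evenly down to it), the bushings run all the way in within a second or two.
- bell: Small brass bell, 56 mm wide and 58 mm high, standing near the tray. Not part of the job. Origin at its underside.
- collar: Dark steel ring, 48 mm wide, 16 mm high, near the tray. Not part of the job. Origin at its underside.
- punch: Steel punch, a bar 100 x 10 x 10 mm lying along its x, near the tray. Not part of the job. Origin at its underside.
- hammer: Hammer lying on the bench along its x. Not part of the job.
- jar: Glass jar with a steel cap, 72 mm wide, 95 mm high. Not part of the job. Origin at its underside.
- block: Steel bench block 75 x 75 x 28 mm. Not part of the job. Origin at its underside.
- driver: Screwdriver with a wooden handle, lying along its x. Not part of the job.
Mind the look-alikes: they are no part of the job. What is meant by the bell is not black, green or red, and is the smaller of those in its own colour.

How it is judged:
On the way, in this order (a step that is already met when the one before it is completed fails the run):
1. the gate is pressed fully down, the tray standing on the bench (value of joint gate above 0.01 m and height (world z) of tray_handle below 0.09 m and angle between tray's own z axis and vertical below 0.1 rad), for 0.2 s.
2. the tray is held in the air by the fingers, its gate corner clear of the bench (height (world z) of tray_corner above 0.025 m and contact force between tray and the fingers above 2 N), for 0.2 s.
At the end, for the whole second after the job is handed in: Gate within 2 mm of its stop; fingers hold the tray still, tilted 12 to 57 deg, gate corner over 25 mm above the bench, nothing else touching it, handle within x < 0.8 m and 0.4 m to either side; each bushing centre within 70 mm of the inner floor corner beside the gate (all of step 2 and value of joint gate above 0.01 m and angle between tray's own z axis and vertical between 0.2 and 1 rad and linear speed of tray below 0.03 m/s and angular speed of tray below 0.15 rad/s and distance between each of bush1_center, bush2_center, bush3_center, bush4_center and tray_corner below 0.07 m and contact force between tray and bell below 0.3 N and contact force between tray and collar below 0.3 N and contact force between tray and punch below 0.3 N and contact force between tray and hammer below 0.3 N and contact force between tray and jar below 0.3 N and contact force between tray and block below 0.3 N and contact force between tray and driver below 0.3 N and world x of tray_handle below 0.8 m and world y of tray_handle between -0.4 and 0.4 m); the arm keeps its last pose, push and grip.
It fails at once if a bystander is shifted by more than 30 mm (distance of any of bell, collar, punch, hammer, jar, block, driver from where it was at the start of the episode above 0.03 m).
It fails at once if the tray is lifted with its gate open (value of joint gate below 0.008 m and height (world z) of tray_handle above 0.115 m).
It fails at once if a bushing is spilled from the tray (distance between any of bush1_center, bush2_center, bush3_center, bush4_center and tray_handle above 0.19 m).
It also fails if it takes over 48 s, if anything falls off the work surface, if the arm or the gripper's body presses on something with over 40 N, if the wrist force passes 120 N, or if a joint passes its speed limit or range.

## Working session

There is one attempt and no reset: what is moved stays moved. The work goes in short steps, Python scripts to look and compute and a tool call to move; the robot and the scene stay as the last step left them, time stands still between calls to the robot, and variables do not carry over. Pictures are saved under pics/ and viewed, and the job is handed in when it is done.

Besides the shell and the picture viewer there is one more tool, called after "Request:" as name([rows], argument=value, ...), one row to a line, values as JSON. jog_arm: Moves the arm, as the interface text tells. Its arguments: {"type":"object","properties":{"motion":{"type":"array","items":{"type":"object","properties":{"claw":{"type":"number"},"x":{"type":"number"},"y":{"type":"number"},"z":{"type":"number"},"wx":{"type":"number"},"wy":{"type":"number"},"wz":{"type":"number"}}}}},"required":["motion"]}

```bash
ls; mkdir -p pics; python3 - <<'E'
from cell import ctrl,get_image
import cv2,pickle
print(ctrl.state(),ctrl.tcp_to_tips)
for n in("side","top"):
    d=get_image(n);pickle.dump(d,open(f'pics/{n}0.pkl','wb'))
    cv2.imwrite(f'pics/{n}0.png',d['image'][:,:,::-1]);print(n,{k:v for k,v in d.items() if k!='image'})
E
```

```text
pics
{'time': 0.0, 'q': array([-1.53539553e+00,  3.13419202e-01,  1.49842993e+00, -2.20523800e-05,
        1.33100321e+00, -2.23416998e-01]), 'qvel': array([-5.65454708e-04, -2.60486394e-04, -1.20766554e-03, -9.99414308e-04,
        3.83341719e-05,  4.44492809e-04]), 'effort': array([ 1.87346941e-04, -4.02206397e+01, -2.52269018e+01,  6.95622386e-02,
        3.54608952e-02, -1.30052485e-04]), 'tcp_pos': array([ 0.13433697, -0.50734709,  0.30217947]), 'tool_rot': array([-6.28067752e-04,  9.91637812e-01,  1.29050581e-01,  4.84614641e-05]), 'force': array([-0.00851909, -0.18886856,  0.66393963]), 'wrist_torque': array([0.01324769, 0.05685043, 0.00363428]), 'grip_width': 0.0882712236697516} 0.064
side {'fov_y': 48.971442098636125, 'cx': 283.07796762150434, 'cy': 212.88099072153554, 'rvec': array([ 0.99570038, -2.43374656,  1.03233139]), 'tvec': array([0.42350212, 0.33338623, 1.19577501])}
top {'fov_y': 49.96153616952137, 'cx': 283.1233642365575, 'cy': 208.4253913602807, 'rvec': array([ 2.16213608, -2.17701694,  0.07433667]), 'tvec': array([0.02995556, 0.5941204 , 1.26540185])}
```

View pics/side0.png

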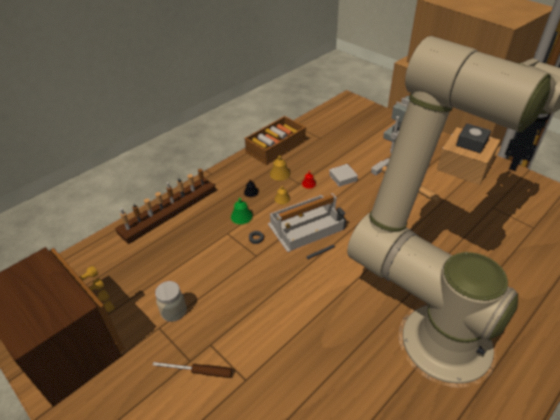

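View pics/top0.png

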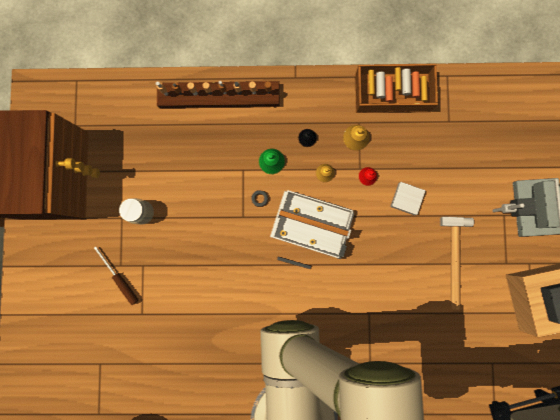

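```bash
python3 - <<'E'
import cv2
a=cv2.imread('pics/top0.png')[150:280,230:430];b=cv2.imread('pics/side0.png')[160:280,220:400]
cv2.imwrite('pics/tc.png',cv2.resize(a,None,fx=4,fy=4,interpolation=cv2.INTER_CUBIC))
cv2.imwrite('pics/sc.png',cv2.resize(b,None,fx=4.4,fy=4.4,interpolation=cv2.INTER_CUBIC))
E
```

```text
(no output)
```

View pics/tc.png

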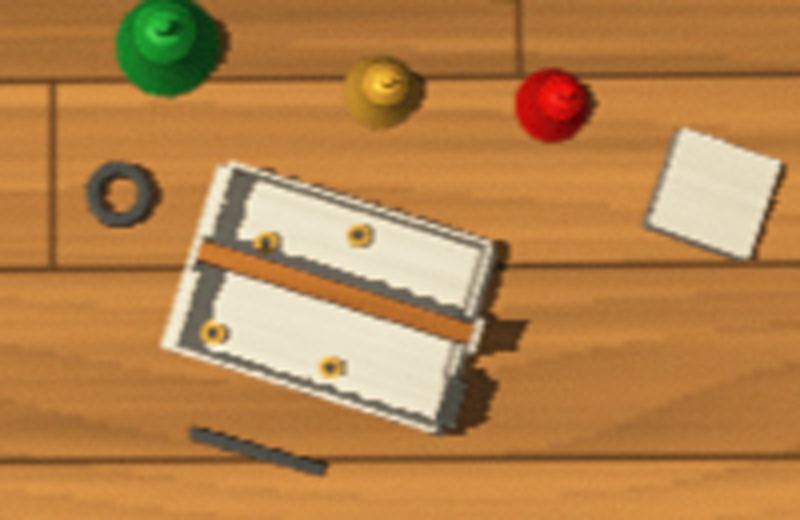

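View pics/sc.png

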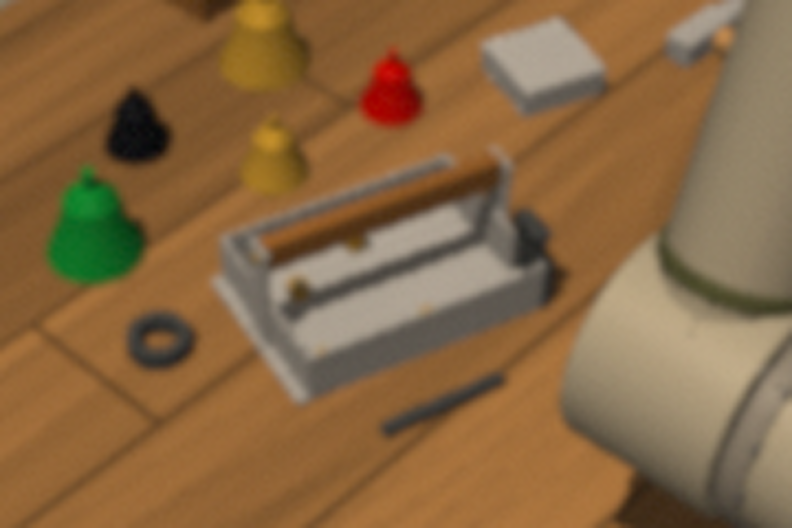

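```bash
cat > h.py <<'E'
import numpy as np,cv2,pickle
from scipy.spatial.transform import Rotation as R
def cam(d):
    f=d['image'].shape[0]/2/np.tan(np.radians(d['fov_y'])/2)
    return np.array([[f,0,d['cx']],[0,f,d['cy']],[0,0,1]])
def proj(d,P):
    return cv2.projectPoints(np.array(P,float).reshape(-1,3),d['rvec'],d['tvec'],cam(d),None)[0].reshape(-1,2)
def ray(d,uv,z):
    M=R.from_rotvec(d['rvec']).as_matrix();c=-M.T@d['tvec'];v=M.T@np.linalg.inv(cam(d))@np.array([*uv,1])
    return c+v*(z-c[2])/v[2]
E
cat > fit.py <<'E'
from h import *
from scipy.optimize import least_squares
T=pickle.load(open('pics/top0.pkl','rb'));S=pickle.load(open('pics/side0.pkl','rb'))
tp=[((97,0,96),(202,252)),((-97,0,96),(473,332)),((106,70,1),(163,345)),((-97,-70,43),(493,240)),((97,-70,43),(238,165)),((-97,70,43),(437,430))]
sp=[((106,70,0),(300,400)),((106,-70,0),(217,283)),((97,-70,43),(225,240))]
def pose(p,P): return R.from_euler('z',p[2]).apply(np.array(P)/1000)+[p[0],p[1],0]
tu=np.array([b for a,b in tp])/4+[230,150]; su=np.array([b for a,b in sp])/4.4+[220,160]
def res(p):
    return np.r_[(proj(T,pose(p,[a for a,b in tp]))-tu).ravel(),(proj(S,pose(p,[a for a,b in sp]))-su).ravel()]
r=least_squares(res,[.5,-.05,1.3],loss='soft_l1');p=r.x
print(p,np.degrees(p[2]));print(res(p).reshape(-1,2).round(1))
np.save('p.npy',p)
for u,z in(((326,172),.02),((368,176),.02),((260,198),.01),((293,263),.01),((407,198),.028)): print(u,ray(T,u,z).round(3))
for u in((358,238),(266,243),(214,333),(330,368)):
    w=ray(T,np.array(u)/4+[230,150],.012);print('bush',((R.from_euler('z',-p[2]).apply(w-[p[0],p[1],0]))*1000).round())
for c in((-94,67,3),(-97,52,68),(0,0,83)):print(c,pose(p,c))
a=T['image'][:,:,::-1].copy();b=S['image'][:,:,::-1].copy()
def box(x0,x1,y0,y1,z0,z1):
    c=[(x,y,z) for x in(x0,x1) for y in(y0,y1) for z in(z0,z1)]
    return [(c[i],c[i^k]) for i in range(8) for k in(1,2,4) if not i&k]
E_=box(-97,97,-70,70,0,43)+box(-97,97,-7,7,70,96)+box(-104,-90,36,68,66,68)
def draw(d,im,o,s,w,h,out):
    im=cv2.resize(im[o[1]:o[1]+h,o[0]:o[0]+w],None,fx=s,fy=s,interpolation=cv2.INTER_CUBIC)
    for i,e in enumerate(E_):
        q=(proj(d,pose(p,e))-o+.5)*s
        cv2.line(im,tuple(map(int,q[0])),tuple(map(int,q[1])),(255,0,255) if i>23 else (0,255,0),1)
    cv2.imwrite(out,im)
draw(T,a,np.array([260,175]),7,110,85,'pics/ft.png');draw(S,b,np.array([260,185]),7,100,70,'pics/fs.png')
E
python3 fit.py
```

```text
[ 0.54797636 -0.05958225  1.2703683 ] 72.78674221458712
[[-0.4 -0.3]
 [ 0.8  0.5]
 [ 0.1  1.1]
 [ 0.4  0.3]
 [-1.8 -0.7]
 [ 0.4  0.6]
 [ 0.3  0.4]
 [-1.  -0.9]
 [-0.9 -1.5]]
(326, 172) [ 0.7   -0.099  0.02 ]
(368, 176) [ 0.687 -0.22   0.02 ]
(260, 198) [0.627 0.093 0.01 ]
(293, 263) [ 0.438 -0.001  0.01 ]
(407, 198) [ 0.621 -0.328  0.028]
bush [ -6. -47.  12.]
bush [ 57. -25.  12.]
bush [74. 48. 12.]
bush [-13.  48.  12.]
(-94, 67, 3) [ 0.45615997 -0.12954474  0.003     ]
(-97, 52, 68) [ 0.46960033 -0.1368493   0.068     ]
(0, 0, 83) [ 0.54797636 -0.05958225  0.083     ]
```

View pics/ft.png

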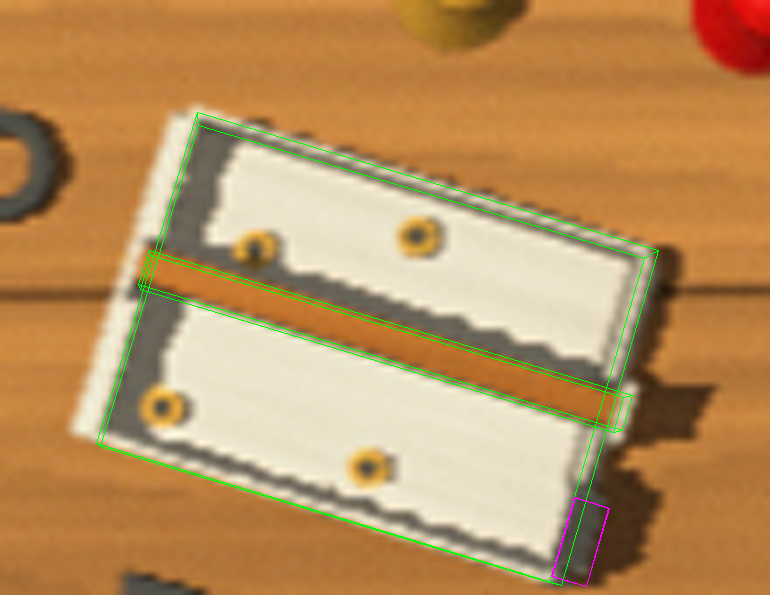

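View pics/fs.png

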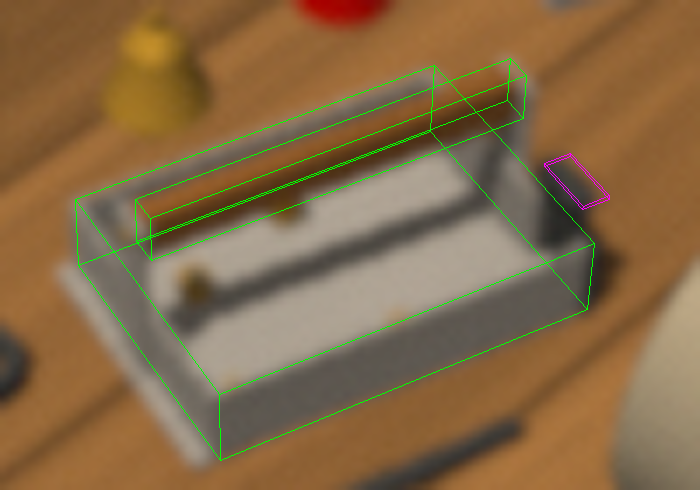

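```bash
cat > go.py <<'E'
import sys
from h import *
from cell import ctrl
def tw(pt,tilt=0):  # tray frame pt (mm) at rest->world
    p=np.load('p.npy');return R.from_euler('z',p[2]).apply(np.array(pt)/1000)+[p[0],p[1],0]
def Rt(rv=(0,0,0)):
    p=np.load('p.npy');return R.from_euler('z',p[2])*R.from_rotvec(np.radians(rv))*R.from_euler('x',180,degrees=True)
def delta(pos,Rg):
    s=ctrl.state();q=s['tool_rot'];Rc=R.from_quat([*q[1:],q[0]])
    print('t',round(s['time'],2),'pos',s['tcp_pos'].round(4),'F',s['force'].round(1),'grip',round(s['grip_width'],4))
    print('shift mm',(Rc.inv().apply(pos-s['tcp_pos'])*1000).round(1),'rot deg',np.degrees((Rc.inv()*Rg).as_rotvec()).round(2))
E
python3 - <<'E'
from go import *
print(tw((-97,51,68)))
delta(tw((-97,51,68))*[1,1,0]+[0,0,.25],Rt())
E
```

```text
[ 0.47055554 -0.13714523  0.068     ]
t 0.1 pos [ 0.1343 -0.5074  0.3022] F [-0.4 -0.1  0.2] grip 0.0884
shift mm [ 419.8 -271.8   52.6] rot deg [-5.000e-02 -5.000e-02 -5.796e+01]
```

Candidates and look-alikes, top-image pixels:
- **Tray:** only one, at (314,225). Its gate is the dark plate at (344,251).
- **Bells:** black (307,138), green (271,160), big brass (357,137), red (368,176), small brass (326,172). The bell meant is the small brass one; I only need to avoid it.
- **Dark parts:** ring at (260,198) and punch at (293,263), both bystanders.

The close crops confirm the tray pose and that the gate is up. Moving over the gate with the jaws shut.

Request:
jog_arm([
  {"claw": -1, "x": 0.04, "y": -0.026, "z": 0.005, "wz": -6},
  {"claw": -1, "x": 0.08, "y": -0.052, "z": 0.01, "wz": -12},
  {"claw": -1, "x": 0.12, "y": -0.078, "z": 0.015, "wz": -18},
  {"claw": -1, "x": 0.16, "y": -0.104, "z": 0.02, "wz": -24},
  {"claw": -1, "x": 0.2, "y": -0.13, "z": 0.025, "wz": -30},
  {"claw": -1, "x": 0.24, "y": -0.156, "z": 0.03, "wz": -36},
  {"claw": -1, "x": 0.28, "y": -0.182, "z": 0.035, "wz": -42},
  {"claw": -1, "x": 0.32, "y": -0.208, "z": 0.04, "wz": -48},
])

```text
schema error: expected keys claw, x, y, z, wx, wy, wz
```

```bash
python3 - <<'E'
from go import *
delta(tw((-97,51,68))*[1,1,0]+[0,0,.165],Rt())
E
```

```text
t 0.1 pos [ 0.1343 -0.5074  0.3022] F [-0.4 -0.1  0.2] grip 0.0884
shift mm [ 419.7 -271.7  137.6] rot deg [-5.000e-02 -5.000e-02 -5.796e+01]
```

Request:
jog_arm([
  {"claw": -1, "x": 0.04, "y": -0.026, "z": 0.005, "wx": 0, "wy": 0, "wz": -6},
  {"claw": -1, "x": 0.08, "y": -0.052, "z": 0.01, "wx": 0, "wy": 0, "wz": -12},
  {"claw": -1, "x": 0.12, "y": -0.078, "z": 0.015, "wx": 0, "wy": 0, "wz": -18},
  {"claw": -1, "x": 0.16, "y": -0.104, "z": 0.02, "wx": 0, "wy": 0, "wz": -24},
  {"claw": -1, "x": 0.2, "y": -0.13, "z": 0.025, "wx": 0, "wy": 0, "wz": -30},
  {"claw": -1, "x": 0.24, "y": -0.156, "z": 0.03, "wx": 0, "wy": 0, "wz": -36},
  {"claw": -1, "x": 0.28, "y": -0.182, "z": 0.035, "wx": 0, "wy": 0, "wz": -42},
  {"claw": -1, "x": 0.32, "y": -0.208, "z": 0.04, "wx": 0, "wy": 0, "wz": -48},
])

```text
time: 0.9
tcp_pos: [0.3914, -0.2228, 0.2625]
tool_rot: [-0.0, 0.852, 0.523, -0.0]
force: [0.3, -0.5, 0.3]
grip_width: 0.0264
```

```bash
python3 - <<'E'
from go import *
delta(tw((-97,51,68))*[1,1,0]+[0,0,.165],Rt())
E
```

```text
t 0.9 pos [ 0.3914 -0.2228  0.2625] F [ 0.3 -0.5  0.3] grip 0.0264
shift mm [112.2  31.8  97.5] rot deg [-0.   -0.   -9.72]
```

Request:
jog_arm([
  {"claw": -1, "x": 0.028, "y": 0.008, "z": 0.02, "wx": 0, "wy": 0, "wz": -3},
  {"claw": -1, "x": 0.056, "y": 0.016, "z": 0.04, "wx": 0, "wy": 0, "wz": -6},
  {"claw": -1, "x": 0.084, "y": 0.024, "z": 0.06, "wx": 0, "wy": 0, "wz": -9},
  {"claw": -1, "x": 0.112, "y": 0.032, "z": 0.08, "wx": 0, "wy": 0, "wz": -9.7},
  {"claw": -1, "x": 0.112, "y": 0.032, "z": 0.097, "wx": 0, "wy": 0, "wz": -9.7},
  {"claw": -1, "x": 0.112, "y": 0.032, "z": 0.097, "wx": 0, "wy": 0, "wz": -9.7},
  {"claw": -1, "x": 0.112, "y": 0.032, "z": 0.097, "wx": 0, "wy": 0, "wz": -9.7},
  {"claw": -1, "x": 0.112, "y": 0.032, "z": 0.097, "wx": 0, "wy": 0, "wz": -9.7},
])

```text
time: 1.7
tcp_pos: [0.4702, -0.1401, 0.1667]
tool_rot: [0.001, 0.807, 0.591, 0.0]
force: [-0.5, 0.5, 0.2]
grip_width: 0.0004
```

```bash
cat > snap.py <<'E'
import sys
from h import *
from cell import get_image
n=sys.argv[1]
T=get_image('top');S=get_image('side')
pickle.dump((T,S),open(f'pics/{n}.pkl','wb'))
def crop(d,o,w,h,s):return cv2.resize(d['image'][o[1]:o[1]+h,o[0]:o[0]+w,::-1],None,fx=s,fy=s,interpolation=cv2.INTER_CUBIC)
cv2.imwrite(f'pics/{n}.png',np.hstack([crop(T,(250,145),130,180,3),crop(S,(245,130),130,180,3)]))
E
python3 - <<'E'
from go import *
delta(tw((-97,51,68))*[1,1,0]+[0,0,.132],Rt())
E
python3 snap.py hov
```

```text
t 1.7 pos [ 0.4702 -0.1401  0.1667] F [-0.5  0.5  0.2] grip 0.0004
shift mm [ 3.  -0.6 34.7] rot deg [ 0.08  0.02 -0.3 ]
```

View pics/hov.png

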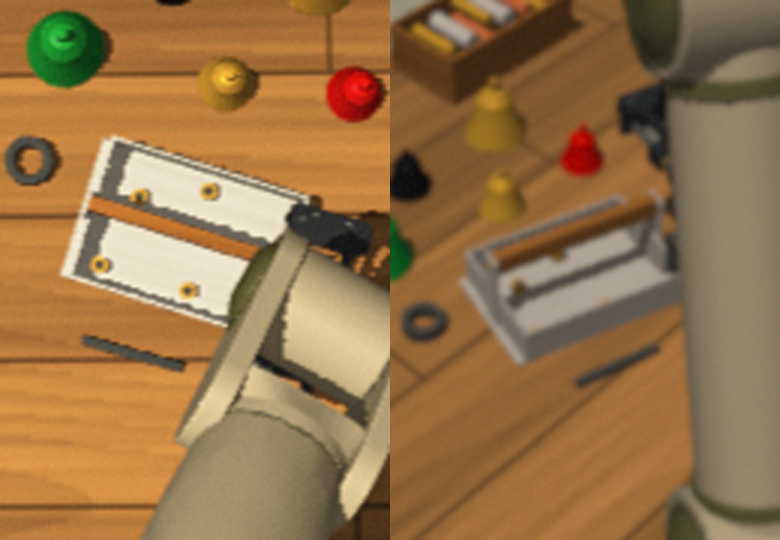

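Arm occludes the gate; the tray and bystanders look untouched. Pressing gradually while watching the force.

Request:
jog_arm([
  {"claw": -1, "x": 0.002, "y": 0, "z": 0.01, "wx": 0, "wy": 0, "wz": 0},
  {"claw": -1, "x": 0.003, "y": 0, "z": 0.02, "wx": 0, "wy": 0, "wz": 0},
  {"claw": -1, "x": 0.003, "y": 0, "z": 0.028, "wx": 0, "wy": 0, "wz": 0},
  {"claw": -1, "x": 0.003, "y": 0, "z": 0.033, "wx": 0, "wy": 0, "wz": 0},
  {"claw": -1, "x": 0.003, "y": 0, "z": 0.037, "wx": 0, "wy": 0, "wz": 0},
  {"claw": -1, "x": 0.003, "y": 0, "z": 0.04, "wx": 0, "wy": 0, "wz": 0},
  {"claw": -1, "x": 0.003, "y": 0, "z": 0.042, "wx": 0, "wy": 0, "wz": 0},
  {"claw": -1, "x": 0.003, "y": 0, "z": 0.042, "wx": 0, "wy": 0, "wz": 0},
])

```text
time: 2.6
tcp_pos: [0.471, -0.1367, 0.1236]
tool_rot: [0.0, 0.806, 0.592, 0.0]
force: [-0.6, -0.8, 0.1]
grip_width: 0.0004
```

Request:
jog_arm([
  {"claw": -1, "x": 0, "y": 0, "z": 0.001, "wx": 0, "wy": 0, "wz": 0},
  {"claw": -1, "x": 0, "y": 0, "z": 0.002, "wx": 0, "wy": 0, "wz": 0},
  {"claw": -1, "x": 0, "y": 0, "z": 0.003, "wx": 0, "wy": 0, "wz": 0},
  {"claw": -1, "x": 0, "y": 0, "z": 0.004, "wx": 0, "wy": 0, "wz": 0},
  {"claw": -1, "x": 0, "y": 0, "z": 0.005, "wx": 0, "wy": 0, "wz": 0},
  {"claw": -1, "x": 0, "y": 0, "z": 0.005, "wx": 0, "wy": 0, "wz": 0},
  {"claw": -1, "x": 0, "y": 0, "z": 0.005, "wx": 0, "wy": 0, "wz": 0},
  {"claw": -1, "x": 0, "y": 0, "z": 0.005, "wx": 0, "wy": 0, "wz": 0},
])

```text
time: 3.4
tcp_pos: [0.4713, -0.1369, 0.1202]
tool_rot: [0.001, 0.806, 0.592, 0.0]
force: [-6.1, 3.2, 22.4]
grip_width: 0.0006
```

```bash
python3 snap.py pr; python3 -c "
from cell import ctrl;s=ctrl.state();print(s['tcp_pos'],s['force'],s['wrist_torque'])"
```

```text
[ 0.4713282  -0.13686258  0.12021682] [-6.08379918  2.51660681 21.66754622] [ 0.38604329  0.93970671 -0.00675151]
```

View pics/pr.png

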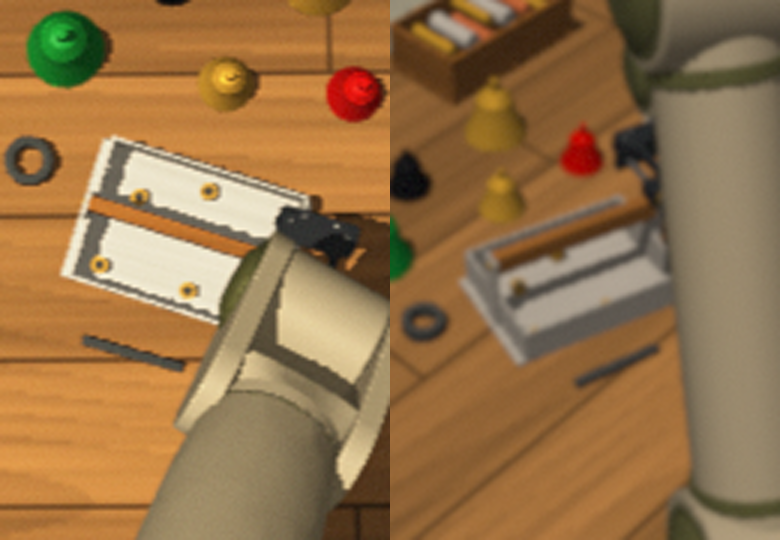

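22 N with the tips at z = 56.2 mm fits the gate home on its stop. Nothing else moved. Raising and opening.

Request:
jog_arm([
  {"claw": -1, "x": 0, "y": 0, "z": -0.02, "wx": 0, "wy": 0, "wz": 0},
  {"claw": -1, "x": 0, "y": 0, "z": -0.06, "wx": 0, "wy": 0, "wz": 0},
  {"claw": 1, "x": 0, "y": 0, "z": -0.1, "wx": 0, "wy": 0, "wz": 0},
  {"claw": 1, "x": 0.03, "y": 0.02, "z": -0.11, "wx": 0, "wy": 0, "wz": 0},
  {"claw": 1, "x": 0.06, "y": 0.04, "z": -0.11, "wx": 0, "wy": 0, "wz": 0},
  {"claw": 1, "x": 0.09, "y": 0.05, "z": -0.11, "wx": 0, "wy": 0, "wz": 0},
  {"claw": 1, "x": 0.11, "y": 0.05, "z": -0.11, "wx": 0, "wy": 0, "wz": 0},
  {"claw": 1, "x": 0.11, "y": 0.05, "z": -0.11, "wx": 0, "wy": 0, "wz": 0},
])

```text
time: 4.3
tcp_pos: [0.5521, -0.0449, 0.2281]
tool_rot: [-0.0, 0.805, 0.593, -0.0]
force: [-0.1, -0.6, 0.7]
grip_width: 0.0464
```

```bash
python3 snap.py op;python3 - <<'E'
from go import *
delta(tw((15,0,128)),Rt())
E
```

```text
t 4.4 pos [ 0.5515 -0.0469  0.2284] F [-0.7 -0.2  0.1] grip 0.0544
shift mm [  1.9   0.4 100.4] rot deg [-0.02  0.02 -0.22]
```

View pics/op.png

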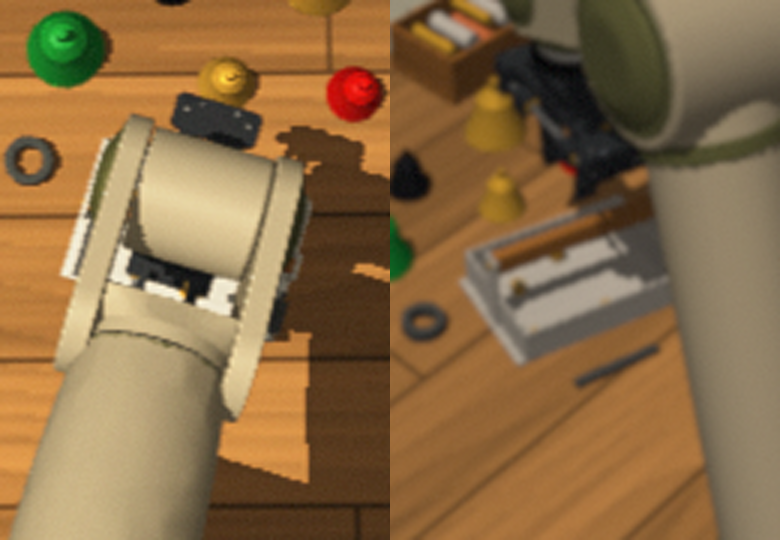

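The gate is hidden in both views. Lifting with it open is fatal, so I'll step aside to see it.

Request:
jog_arm([
  {"claw": 1, "x": -0.045, "y": 0, "z": -0.02, "wx": 0, "wy": 0, "wz": 0},
  {"claw": 1, "x": -0.09, "y": 0, "z": -0.04, "wx": 0, "wy": 0, "wz": 0},
  {"claw": 1, "x": -0.135, "y": 0, "z": -0.05, "wx": 0, "wy": 0, "wz": 0},
  {"claw": 1, "x": -0.18, "y": 0, "z": -0.05, "wx": 0, "wy": 0, "wz": 0},
  {"claw": 1, "x": -0.225, "y": 0, "z": -0.05, "wx": 0, "wy": 0, "wz": 0},
  {"claw": 1, "x": -0.27, "y": 0, "z": -0.05, "wx": 0, "wy": 0, "wz": 0},
  {"claw": 1, "x": -0.3, "y": 0, "z": -0.05, "wx": 0, "wy": 0, "wz": 0},
  {"claw": 1, "x": -0.3, "y": 0, "z": -0.05, "wx": 0, "wy": 0, "wz": 0},
])

```text
time: 5.2
tcp_pos: [0.4593, -0.3369, 0.2783]
tool_rot: [0.0, 0.808, 0.589, -0.0]
force: [-0.2, 0.4, -0.8]
grip_width: 0.088
```

```bash
python3 snap.py gt;python3 - <<'E'
import pickle,cv2,numpy as np
from go import *
T,S=pickle.load(open('pics/gt.pkl','rb'));S0=pickle.load(open('pics/side0.pkl','rb'))
f=lambda d:cv2.resize(d['image'][180:250,300:365,::-1],None,fx=6,fy=6,interpolation=cv2.INTER_CUBIC)
cv2.imwrite('pics/gt2.png',np.hstack([f(S0),f(S)]))
delta(tw((15,0,128)),Rt())
E
```

```text
t 5.3 pos [ 0.4608 -0.3336  0.2785] F [ 0.5 -0.6  0.2] grip 0.088
shift mm [3.025e+02 2.000e-01 1.506e+02] rot deg [-0.02 -0.02 -0.38]
```

View pics/gt2.png

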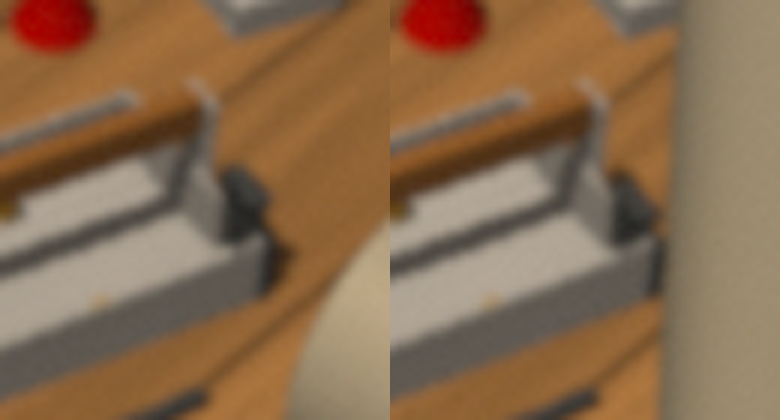

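View pics/gt.png

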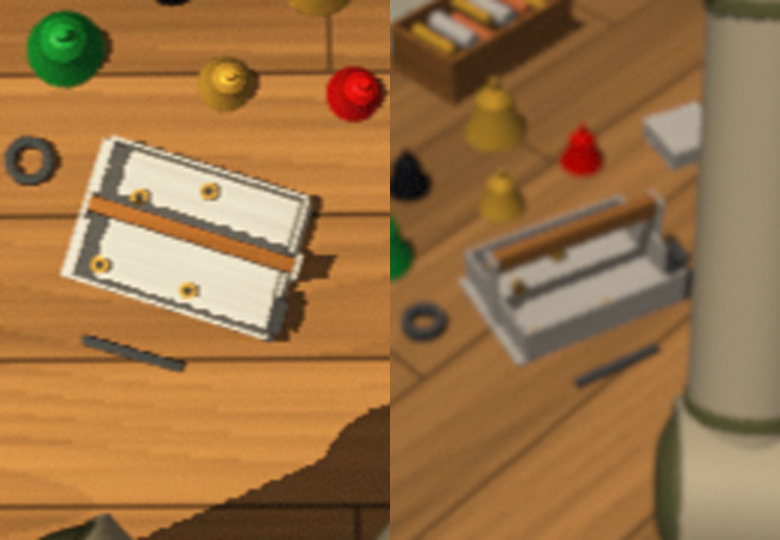

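```bash
python3 - <<'E'
import pickle,cv2,numpy as np
from go import *
T,S=pickle.load(open('pics/gt.pkl','rb'));S0=pickle.load(open('pics/side0.pkl','rb'))
for z in(68,56):print(z,proj(S,[tw((x,y,z)) for x,y in((-97,52),(-90,36),(-104,36),(-104,68),(-90,68))]).round(1).tolist())
for c in(338,340,342):
    print(c);print(S0['image'][202:226,c].sum(1)//3);print(S['image'][202:226,c].sum(1)//3)
E
```

```text
68 [[341.9, 210.2], [337.3, 207.9], [341.0, 206.5], [346.6, 212.5], [342.8, 214.0]]
56 [[341.6, 212.9], [337.1, 210.6], [340.7, 209.2], [346.3, 215.2], [342.6, 216.7]]
338
[105 103 100  95  91  78  65  57  53  48  45  46  47  50  47  47  45  49
  74 108 117 103  90  85]
[106 105 101  99  93  85  69  55  56  62  62  58  52  49  45  48  45  46
  62  89 105 102  91  88]
340
[101  98  95  96  92  85  73  65  62  60  55  49  40  37  41  40  43  55
  79  96  96  89  85  86]
[103 100  99  97 100  97  90  77  70  67  63  62  59  55  47  38  43  52
  77  96  97  91  89  86]
342
[ 97  97  97  99 101 102  93  83  71  64  61  58  47  39  38  42  59  84
 102  98  88  83  79  79]
[ 98  98  97  99 106 105 108 103  98  90  83  73  66  62  52  47  55  79
  99 100  89  83  82  80]
```

Tab edges dropped about 2.7 px in the side view at (340,212), which matches the 12 mm prediction, so the gate is home. The tray hasn't moved. Going back over the handle.

Request:
jog_arm([
  {"claw": 1, "x": 0.045, "y": 0, "z": 0, "wx": 0, "wy": 0, "wz": -0.3},
  {"claw": 1, "x": 0.09, "y": 0, "z": 0, "wx": 0, "wy": 0, "wz": -0.3},
  {"claw": 1, "x": 0.135, "y": 0, "z": 0.01, "wx": 0, "wy": 0, "wz": -0.3},
  {"claw": 1, "x": 0.18, "y": 0, "z": 0.02, "wx": 0, "wy": 0, "wz": -0.3},
  {"claw": 1, "x": 0.225, "y": 0, "z": 0.03, "wx": 0, "wy": 0, "wz": -0.3},
  {"claw": 1, "x": 0.27, "y": 0, "z": 0.04, "wx": 0, "wy": 0, "wz": -0.3},
  {"claw": 1, "x": 0.302, "y": 0, "z": 0.05, "wx": 0, "wy": 0, "wz": -0.3},
  {"claw": 1, "x": 0.302, "y": 0, "z": 0.06, "wx": 0, "wy": 0, "wz": -0.3},
])

```text
time: 6.1
tcp_pos: [0.5525, -0.0406, 0.2185]
tool_rot: [-0.0, 0.803, 0.596, 0.0]
force: [-0.3, -0.5, -0.5]
grip_width: 0.0879
```

```bash
python3 - <<'E'
from go import *
delta(tw((15,0,128)),Rt())
E
```

```text
t 6.1 pos [ 0.5525 -0.0406  0.2185] F [-0.3 -0.5 -0.5] grip 0.0879
shift mm [-4.5  1.3 90.5] rot deg [ 0.01 -0.04  0.36]
```

Request:
jog_arm([
  {"claw": 1, "x": 0, "y": 0, "z": 0, "wx": 0, "wy": 0, "wz": 0},
  {"claw": 1, "x": 0, "y": 0, "z": 0.02, "wx": 0, "wy": 0, "wz": 0},
  {"claw": 1, "x": 0, "y": 0, "z": 0.04, "wx": 0, "wy": 0, "wz": 0},
  {"claw": 1, "x": 0, "y": 0, "z": 0.06, "wx": 0, "wy": 0, "wz": 0},
  {"claw": 1, "x": 0, "y": 0, "z": 0.075, "wx": 0, "wy": 0, "wz": 0},
  {"claw": 1, "x": 0, "y": 0, "z": 0.085, "wx": 0, "wy": 0, "wz": 0},
  {"claw": 1, "x": 0, "y": 0, "z": 0.09, "wx": 0, "wy": 0, "wz": 0},
  {"claw": 1, "x": 0, "y": 0, "z": 0.09, "wx": 0, "wy": 0, "wz": 0},
])

```text
time: 6.9
tcp_pos: [0.5522, -0.0453, 0.1288]
tool_rot: [-0.0, 0.805, 0.593, -0.0]
force: [-0.5, -0.1, -0.0]
grip_width: 0.0885
```

```bash
python3 - <<'E'
from go import *
delta(tw((15,0,128)),Rt())
E
python3 snap.py gr
```

```text
t 6.9 pos [ 0.5522 -0.0453  0.1288] F [-0.5 -0.1 -0. ] grip 0.0885
shift mm [0.1 0.2 0.8] rot deg [-0.01  0.    0.01]
```

View pics/gr.png

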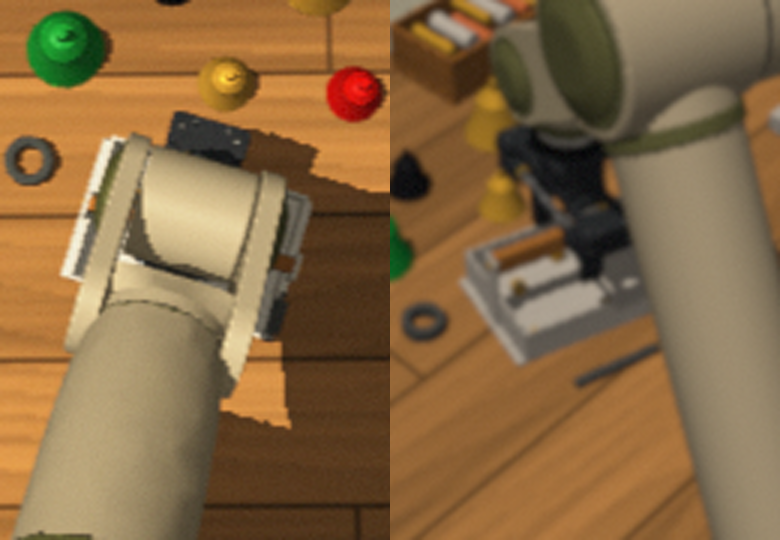

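The fingers straddle the bar near side-crop (600,235), on target to within 1 mm. Closing.

Request:
jog_arm([
  {"claw": -1, "x": 0, "y": 0, "z": 0, "wx": 0, "wy": 0, "wz": 0},
  {"claw": -1, "x": 0, "y": 0, "z": 0, "wx": 0, "wy": 0, "wz": 0},
  {"claw": -1, "x": 0, "y": 0, "z": 0, "wx": 0, "wy": 0, "wz": 0},
  {"claw": -1, "x": 0, "y": 0, "z": 0, "wx": 0, "wy": 0, "wz": 0},
  {"claw": -1, "x": 0, "y": 0, "z": 0, "wx": 0, "wy": 0, "wz": 0},
  {"claw": -1, "x": 0, "y": 0, "z": 0, "wx": 0, "wy": 0, "wz": 0},
  {"claw": -1, "x": 0, "y": 0, "z": 0, "wx": 0, "wy": 0, "wz": 0},
  {"claw": -1, "x": 0, "y": 0, "z": 0, "wx": 0, "wy": 0, "wz": 0},
])

```text
time: 7.8
tcp_pos: [0.5523, -0.0449, 0.1287]
tool_rot: [-0.0, 0.805, 0.594, -0.0]
force: [0.5, -0.9, -0.2]
grip_width: 0.0261
```

Request:
jog_arm([
  {"claw": -1, "x": 0, "y": 0, "z": 0, "wx": 0, "wy": 0, "wz": 0},
  {"claw": -1, "x": 0, "y": 0, "z": 0, "wx": 0, "wy": 0, "wz": 0},
  {"claw": -1, "x": 0, "y": 0, "z": 0, "wx": 0, "wy": 0, "wz": 0},
  {"claw": -1, "x": 0, "y": 0, "z": 0, "wx": 0, "wy": 0, "wz": 0},
  {"claw": -1, "x": 0, "y": 0, "z": -0.001, "wx": 0, "wy": 0, "wz": 0},
  {"claw": -1, "x": 0, "y": 0, "z": -0.003, "wx": 0, "wy": 0, "wz": 0},
  {"claw": -1, "x": 0, "y": 0, "z": -0.006, "wx": 0, "wy": 0, "wz": 0},
  {"claw": -1, "x": 0, "y": 0, "z": -0.01, "wx": 0, "wy": 0, "wz": 0},
])

```text
time: 8.6
tcp_pos: [0.552, -0.0447, 0.1386]
tool_rot: [-0.0, 0.805, 0.594, -0.0]
force: [0.2, 1.1, -7.0]
grip_width: 0.0139
```

Gripped: 13.9 mm opening, 7 N of weight. Lifting smoothly.

Request:
jog_arm([
  {"claw": -1, "x": 0, "y": 0, "z": -0.01, "wx": 0, "wy": 0, "wz": 0},
  {"claw": -1, "x": 0, "y": 0, "z": -0.025, "wx": 0, "wy": 0, "wz": 0},
  {"claw": -1, "x": 0, "y": 0, "z": -0.045, "wx": 0, "wy": 0, "wz": 0},
  {"claw": -1, "x": 0, "y": 0, "z": -0.07, "wx": 0, "wy": 0, "wz": 0},
  {"claw": -1, "x": 0, "y": 0, "z": -0.095, "wx": 0, "wy": 0, "wz": 0},
  {"claw": -1, "x": 0, "y": 0, "z": -0.115, "wx": 0, "wy": 0, "wz": 0},
  {"claw": -1, "x": 0, "y": 0, "z": -0.13, "wx": 0, "wy": 0, "wz": 0},
  {"claw": -1, "x": 0, "y": 0, "z": -0.135, "wx": 0, "wy": 0, "wz": 0},
])

```text
time: 9.4
tcp_pos: [0.5525, -0.0449, 0.276]
tool_rot: [0.001, 0.805, 0.594, 0.001]
force: [0.3, 0.8, -6.8]
grip_width: 0.0133
```

```bash
python3 snap.py li
```

```text
(no output)
```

View pics/li.png

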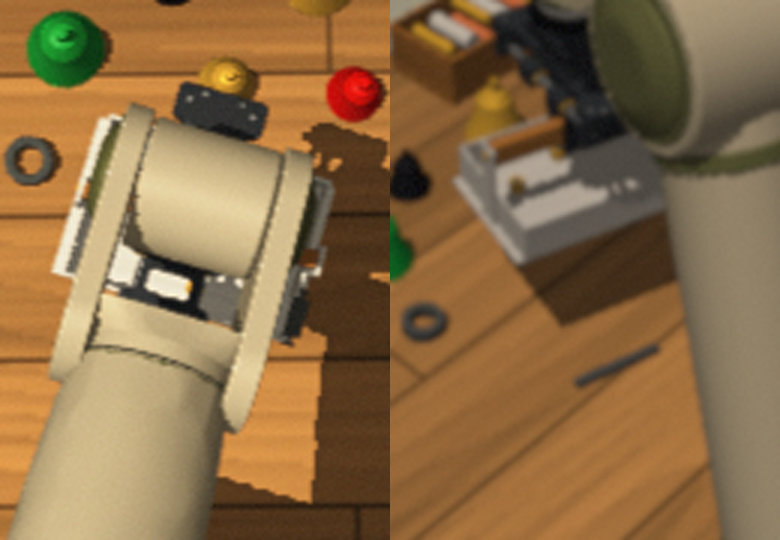

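The tray hangs level and everything else is in place. Tipping towards the gate corner about the grasp point.

Request:
jog_arm([
  {"claw": -1, "x": -0.0006, "y": -0.0006, "z": 0, "wx": -0.7, "wy": 0.7, "wz": 0},
  {"claw": -1, "x": -0.0017, "y": -0.0017, "z": 0.0001, "wx": -2.1, "wy": 2.1, "wz": 0},
  {"claw": -1, "x": -0.0033, "y": -0.0033, "z": 0.0003, "wx": -4.2, "wy": 4.2, "wz": 0},
  {"claw": -1, "x": -0.005, "y": -0.005, "z": 0.0006, "wx": -6.4, "wy": 6.4, "wz": 0},
  {"claw": -1, "x": -0.0066, "y": -0.0066, "z": 0.001, "wx": -8.5, "wy": 8.5, "wz": 0},
  {"claw": -1, "x": -0.0082, "y": -0.0082, "z": 0.0015, "wx": -10.6, "wy": 10.6, "wz": 0},
  {"claw": -1, "x": -0.0098, "y": -0.0098, "z": 0.0022, "wx": -12.7, "wy": 12.7, "wz": 0},
  {"claw": -1, "x": -0.0114, "y": -0.0114, "z": 0.003, "wx": -14.8, "wy": 14.8, "wz": 0},
])

```text
time: 10.3
tcp_pos: [0.5374, -0.0524, 0.2697]
tool_rot: [0.027, 0.791, 0.584, 0.18]
force: [-0.4, 0.1, -6.6]
grip_width: 0.0134
```

```bash
python3 - <<'E'
from go import *
Rg=Rt((-23.3,-23.3,0))
g=tw((15,0,83+138))   # grasp point now ~z .231
g[2]=.231
delta(g-Rg.apply([0,0,.045]),Rg)
E
```

```text
t 10.3 pos [ 0.5374 -0.0524  0.2697] F [-0.4  0.1 -6.6] grip 0.0134
shift mm [-5.9 -4.9 -1.9] rot deg [-8.52  8.43 -0.  ]
```

Request:
jog_arm([
  {"claw": -1, "x": -0.0015, "y": -0.0015, "z": 0, "wx": -2, "wy": 2, "wz": 0},
  {"claw": -1, "x": -0.003, "y": -0.003, "z": 0, "wx": -4, "wy": 4, "wz": 0},
  {"claw": -1, "x": -0.0045, "y": -0.0045, "z": 0, "wx": -6, "wy": 6, "wz": 0},
  {"claw": -1, "x": -0.0055, "y": -0.0055, "z": 0, "wx": -7.5, "wy": 7.5, "wz": 0},
  {"claw": -1, "x": -0.006, "y": -0.006, "z": 0, "wx": -8.5, "wy": 8.5, "wz": 0},
  {"claw": -1, "x": -0.006, "y": -0.006, "z": 0, "wx": -8.5, "wy": 8.5, "wz": 0},
  {"claw": -1, "x": -0.006, "y": -0.006, "z": 0, "wx": -8.5, "wy": 8.5, "wz": 0},
  {"claw": -1, "x": -0.006, "y": -0.006, "z": 0, "wx": -8.5, "wy": 8.5, "wz": 0},
])

```text
time: 11.1
tcp_pos: [0.531, -0.056, 0.2675]
tool_rot: [0.042, 0.772, 0.569, 0.28]
force: [0.4, -0.8, -6.6]
grip_width: 0.0136
```

Request:
jog_arm([
  {"claw": -1, "x": 0, "y": 0, "z": 0, "wx": 0, "wy": 0, "wz": 0},
  {"claw": -1, "x": 0, "y": 0, "z": 0, "wx": 0, "wy": 0, "wz": 0},
  {"claw": -1, "x": 0, "y": 0, "z": 0, "wx": 0, "wy": 0, "wz": 0},
  {"claw": -1, "x": 0, "y": 0, "z": 0, "wx": 0, "wy": 0, "wz": 0},
  {"claw": -1, "x": 0, "y": 0, "z": 0, "wx": 0, "wy": 0, "wz": 0},
  {"claw": -1, "x": 0, "y": 0, "z": 0, "wx": 0, "wy": 0, "wz": 0},
  {"claw": -1, "x": 0, "y": 0, "z": 0, "wx": 0, "wy": 0, "wz": 0},
  {"claw": -1, "x": 0, "y": 0, "z": 0, "wx": 0, "wy": 0, "wz": 0},
])

```text
time: 11.9
tcp_pos: [0.531, -0.0561, 0.2677]
tool_rot: [0.042, 0.772, 0.569, 0.28]
force: [-0.7, -0.9, -5.8]
grip_width: 0.0136
```

```bash
python3 snap.py ti; python3 - <<'E'
from h import *
T,S=pickle.load(open('pics/ti.pkl','rb'))
c=lambda d,o:cv2.resize(d['image'][o[1]:o[1]+110,o[0]:o[0]+110,::-1],None,fx=3.6,fy=3.6,interpolation=cv2.INTER_CUBIC)
cv2.imwrite('pics/ti2.png',np.hstack([c(T,(260,170)),c(S,(265,150))]))
cv2.imwrite('pics/tis.png',S['image'][:,:,::-1])
E
```

View pics/ti2.png

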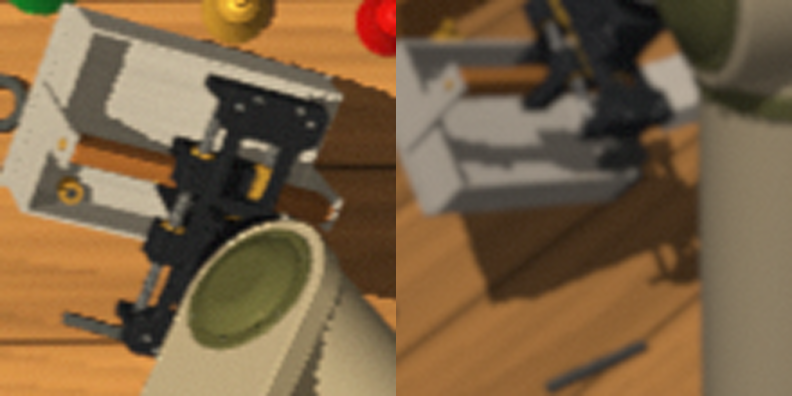

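View pics/tis.png

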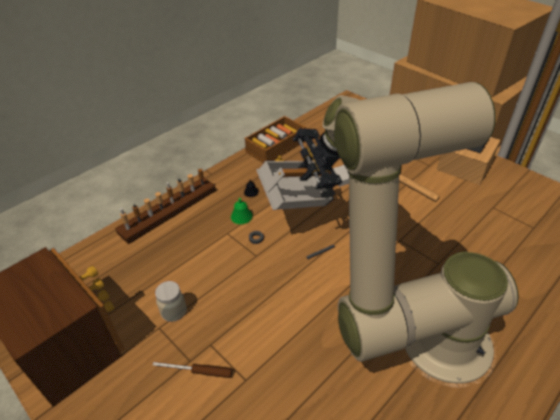

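One bushing remains near the +x, +y corner (top crop 68,192). Checking the actual tray tilt against the tool.

```bash
cat > ov.py <<'E'
import sys
from go import *
n=sys.argv[1];pit=[float(a) for a in sys.argv[2:]] or [0]
T,S=pickle.load(open(f'pics/{n}.pkl','rb'))
s=ctrl.state();q=s['tool_rot'];Rc=R.from_quat([*q[1:],q[0]])
Rtr0=Rc*R.from_euler('x',180,degrees=True)
z=np.degrees(np.arccos(Rtr0.as_matrix()[2]));print('tool: slope angles of x,y axes to vertical',z)
def box(x0,x1,y0,y1,z0,z1):
    c=[(x,y,z) for x in(x0,x1) for y in(y0,y1) for z in(z0,z1)]
    return [(c[i],c[i^k]) for i in range(8) for k in(1,2,4) if not i&k]
E_=box(-97,97,-70,70,0,43)+box(-97,97,-7,7,70,96)
ims=[]
for d,o in((T,(255,165)),(S,(255,150))):
    im=cv2.resize(d['image'][o[1]:o[1]+110,o[0]:o[0]+110,::-1],None,fx=3.6,fy=3.6,interpolation=cv2.INTER_CUBIC)
    for k,a in enumerate(pit):
        Rr=Rtr0*R.from_euler('y',a,degrees=True)
        g=s['tcp_pos']+Rc.apply([0,0,.045])
        for e in E_:
            P=Rr.apply((np.array(e)-[15,0,83])/1000)+g
            u=(proj(d,P)-o+.5)*3.6
            cv2.line(im,tuple(map(int,u[0])),tuple(map(int,u[1])),[(0,255,0),(255,0,255)][k],1)
    ims.append(im)
cv2.imwrite(f'pics/{n}_ov.png',np.hstack(ims))
E
python3 ov.py ti 0
```

```text
tool: slope angles of x,y axes to vertical [ 67.37927434 112.62010141  32.95231076]
```

View pics/ti_ov.png

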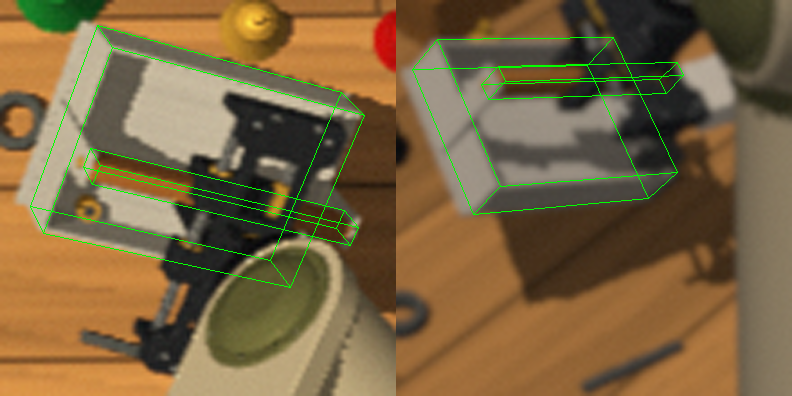

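Request:
jog_arm([
  {"claw": -1, "x": 0, "y": 0, "z": 0, "wx": 0, "wy": 0, "wz": 0},
  {"claw": -1, "x": 0, "y": 0, "z": 0, "wx": 0, "wy": 0, "wz": 0},
  {"claw": -1, "x": 0, "y": 0, "z": 0, "wx": 0, "wy": 0, "wz": 0},
  {"claw": -1, "x": 0, "y": 0, "z": 0, "wx": 0, "wy": 0, "wz": 0},
  {"claw": -1, "x": 0, "y": 0, "z": 0, "wx": 0, "wy": 0, "wz": 0},
  {"claw": -1, "x": 0, "y": 0, "z": 0, "wx": 0, "wy": 0, "wz": 0},
  {"claw": -1, "x": 0, "y": 0, "z": 0, "wx": 0, "wy": 0, "wz": 0},
  {"claw": -1, "x": 0, "y": 0, "z": 0, "wx": 0, "wy": 0, "wz": 0},
])

```text
time: 12.8
tcp_pos: [0.531, -0.0561, 0.2677]
tool_rot: [0.042, 0.772, 0.569, 0.28]
force: [0.8, -0.2, -6.7]
grip_width: 0.0139
```

```bash
python3 snap.py t2; python3 ov.py t2 0 -5
```

```text
tool: slope angles of x,y axes to vertical [ 67.3781055  112.61554617  32.94967694]
```

View pics/t2_ov.png

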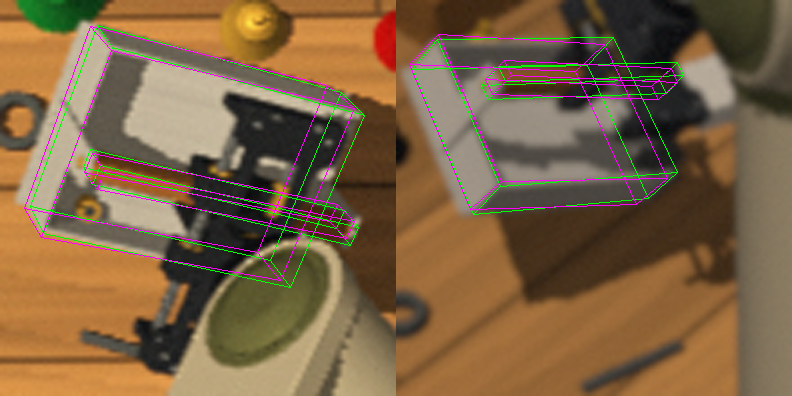

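```bash
cat > loc.py <<'E'
import sys
from go import *
n=sys.argv[1];T,S=pickle.load(open(f'pics/{n}.pkl','rb'))
s=ctrl.state();q=s['tool_rot'];Rc=R.from_quat([*q[1:],q[0]]);Rr=Rc*R.from_euler('x',180,degrees=True);g=s['tcp_pos']+Rc.apply([0,0,.045])
def loc(d,uv,zt):
    M=R.from_rotvec(d['rvec']).as_matrix();c=-M.T@d['tvec'];v=M.T@np.linalg.inv(cam(d))@np.array([*uv,1])
    c=Rr.inv().apply(c-g)*1000+[15,0,83];v=Rr.inv().apply(v);return c+v*(zt-c[2])/v[2]
E
python3 - t2 <<'E'
exec(open('loc.py').read())
print(loc(T,np.array((90,208))/3.6+[255,165],15))
print(loc(T,np.array((277,197))/3.6+[255,165],15),loc(T,np.array((220,165))/3.6+[255,165],15))
T,S=T,S
im=cv2.resize(T['image'][165:275,255:365,::-1],None,fx=7,fy=7,interpolation=cv2.INTER_CUBIC)[:600]
cv2.imwrite('pics/t2b.png',im)
E
```

```text
[58.62604491 56.47160162 15.        ]
[-75.3177709   15.47624237  15.        ] [-23.02202918   2.08866605  15.        ]
```

View pics/t2b.png

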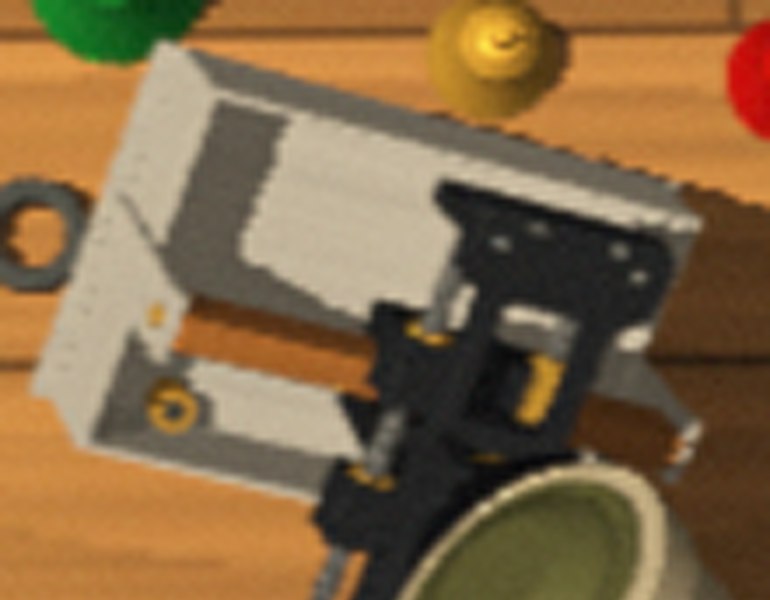

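```bash
python3 - t2 <<'E'
exec(open('loc.py').read())
from scipy.optimize import least_squares
pts=[((106,-70,0),(158,42)),((-97,-70,43),(700,218)),((106,70,0),(35,392)),((97,70,43),(85,447)),((94,-7,96),(190,297)),((94,7,96),(173,345))]
uv=np.array([b for a,b in pts])/7+[255,165]-.0;P=np.array([a for a,b in pts],float)
sp=[((97,-70,43),(437-396,40)),((106,70,0),(463-396,215))]
def W(x,P):return (Rr*R.from_rotvec(np.radians(x[:3]))).apply((P-[15,0,83])/1000)+g+x[3:]/1000
def res(x):
    return np.r_[(proj(T,W(x,P))-uv).ravel(), x[3:]/6]
r=least_squares(res,np.zeros(6),loss='soft_l1');print(r.x.round(1));print(res(r.x).round(1))
M=(Rr*R.from_rotvec(np.radians(r.x[:3]))).as_matrix();print(np.degrees(np.arcsin(M[2])))
E
```

```text
[ 3.   2.8  0.2  3.6  1.9 -1.7]
[-0.1 -0.5  0.5  0.   0.1  0.5 -0.7 -0.  -0.1  0.9  0.4 -0.5  0.6  0.3
 -0.3]
[ 19.94240997 -19.93047455  61.16982752]
```

Measured tilt is about 29°, slightly less than the tool's, and the bushing is stalled on the +y wall. Steepening along the tray's length by 10°.

Request:
jog_arm([
  {"claw": -1, "x": -0.001, "y": 0, "z": 0, "wx": 0, "wy": 1.5, "wz": 0},
  {"claw": -1, "x": -0.003, "y": 0, "z": 0.0001, "wx": 0, "wy": 4, "wz": 0},
  {"claw": -1, "x": -0.005, "y": 0, "z": 0.0003, "wx": 0, "wy": 7, "wz": 0},
  {"claw": -1, "x": -0.007, "y": 0, "z": 0.0005, "wx": 0, "wy": 9, "wz": 0},
  {"claw": -1, "x": -0.008, "y": 0, "z": 0.0007, "wx": 0, "wy": 10, "wz": 0},
  {"claw": -1, "x": -0.008, "y": 0, "z": 0.0007, "wx": 0, "wy": 10, "wz": 0},
  {"claw": -1, "x": -0.008, "y": 0, "z": 0.0007, "wx": 0, "wy": 10, "wz": 0},
  {"claw": -1, "x": -0.008, "y": 0, "z": 0.0007, "wx": 0, "wy": 10, "wz": 0},
])

```text
time: 13.7
tcp_pos: [0.5299, -0.0629, 0.2642]
tool_rot: [-0.007, 0.744, 0.571, 0.346]
force: [-0.4, 0.2, -7.0]
grip_width: 0.0136
```

```bash
python3 snap.py t3; python3 ov.py t3 0
```

```text
tool: slope angles of x,y axes to vertical [ 58.39259632 112.6404665   40.56253593]
```

View pics/t3_ov.png

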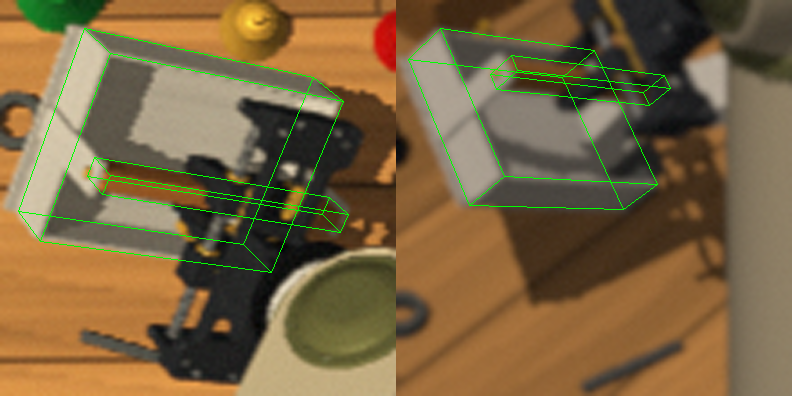

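```bash
python3 - t3 <<'E'
exec(open('loc.py').read())
for d in(T,S):
    M=R.from_rotvec(d['rvec']).as_matrix();print('cam',(-M.T@d['tvec']).round(3))
print(s['q'].round(2),s['tcp_pos'],g, 'downhill',-Rr.as_matrix()[:,2].round(2)*[1,1,0])
cv2.imwrite('pics/t3f.png',np.hstack([cv2.resize(T['image'][165:265,255:355,::-1],None,fx=6,fy=6,interpolation=cv2.INTER_CUBIC)]))
E
```

```text
cam [0.484 0.004 1.312]
cam [-0.162  0.736  1.073]
[-0.56  0.26  1.81  0.82  0.99 -0.74] [ 0.52985226 -0.06291656  0.26419234] [ 0.55269202 -0.04462342  0.23000599] downhill [ 0.51  0.41 -0.  ]
```

View pics/t3f.png

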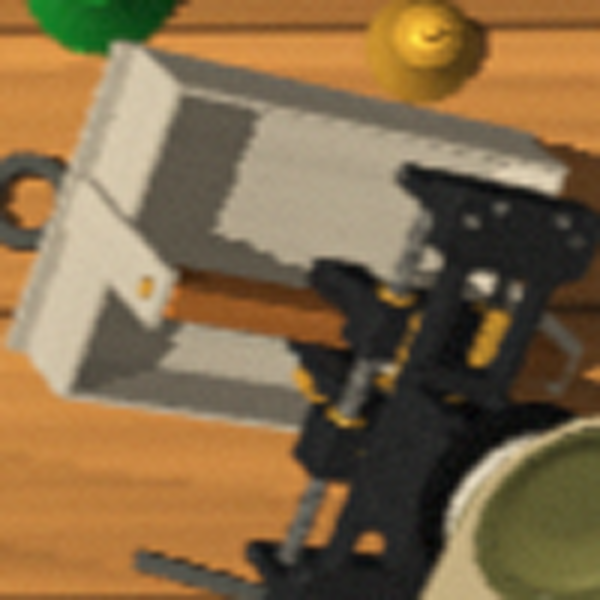

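The bushing ran down, but the gripper hides the corner. I'll yaw the tilted tray about the vertical so the side camera sees into that corner.

```bash
cat > yaw.py <<'E'
import sys
from go import *
s=ctrl.state();q=s['tool_rot'];Rc=R.from_quat([*q[1:],q[0]])
g=s['tcp_pos']+Rc.apply([0,0,.045]);dg=np.array([float(a) for a in sys.argv[2:5]])
for k in np.arange(1,9)/8:
    Y=R.from_euler('z',k*float(sys.argv[1]),degrees=True);Rn=Y*Rc
    t=g+k*dg-Rn.apply([0,0,.045])
    print((Rc.inv().apply(t-s['tcp_pos'])).round(4),np.degrees((Rc.inv()*Rn).as_rotvec()).round(1))
E
python3 yaw.py -44 0 0 0.03
```

```text
[ 0.0037 -0.0008 -0.0028] [-2.9 -2.1  4.2]
[ 0.0076 -0.0014 -0.0053] [-5.8 -4.2  8.4]
[ 0.0116 -0.0018 -0.0078] [-8.6 -6.4 12.5]
[ 0.0157 -0.0021 -0.01  ] [-11.5  -8.5  16.7]
[ 0.0198 -0.0022 -0.0121] [-14.4 -10.6  20.9]
[ 0.0241 -0.0021 -0.014 ] [-17.3 -12.7  25.1]
[ 0.0284 -0.0017 -0.0158] [-20.2 -14.8  29.2]
[ 0.0328 -0.0011 -0.0175] [-23.1 -16.9  33.4]
```

Request:
jog_arm([
  {"claw": -1, "x": 0.0037, "y": -0.0008, "z": -0.0028, "wx": -2.9, "wy": -2.1, "wz": 4.2},
  {"claw": -1, "x": 0.0076, "y": -0.0014, "z": -0.0053, "wx": -5.8, "wy": -4.2, "wz": 8.4},
  {"claw": -1, "x": 0.0116, "y": -0.0018, "z": -0.0078, "wx": -8.6, "wy": -6.4, "wz": 12.5},
  {"claw": -1, "x": 0.0157, "y": -0.0021, "z": -0.01, "wx": -11.5, "wy": -8.5, "wz": 16.7},
  {"claw": -1, "x": 0.0198, "y": -0.0022, "z": -0.0121, "wx": -14.4, "wy": -10.6, "wz": 20.9},
  {"claw": -1, "x": 0.0241, "y": -0.0021, "z": -0.014, "wx": -17.3, "wy": -12.7, "wz": 25.1},
  {"claw": -1, "x": 0.0284, "y": -0.0017, "z": -0.0158, "wx": -20.2, "wy": -14.8, "wz": 29.2},
  {"claw": -1, "x": 0.0328, "y": -0.0011, "z": -0.0175, "wx": -23.1, "wy": -16.9, "wz": 33.4},
])

```text
time: 14.6
tcp_pos: [0.5232, -0.0417, 0.2939]
tool_rot: [0.122, 0.904, 0.251, 0.324]
force: [-0.8, -1.4, -8.4]
grip_width: 0.0138
```

```bash
python3 snap.py t4; python3 yaw.py -32 0 0 0.02;python3 -c "
from cell import ctrl;print(ctrl.state()['q'])"
```

```text
[ 0.0026 -0.0007 -0.0019] [-2.1 -1.5  3. ]
[ 0.0052 -0.0012 -0.0036] [-4.2 -3.1  6.1]
[ 0.0079 -0.0018 -0.0053] [-6.3 -4.6  9.1]
[ 0.0107 -0.0022 -0.0069] [-8.4 -6.1 12.2]
[ 0.0136 -0.0025 -0.0083] [-10.5  -7.7  15.2]
[ 0.0165 -0.0027 -0.0097] [-12.6  -9.2  18.2]
[ 0.0194 -0.0029 -0.0111] [-14.7 -10.7  21.3]
[ 0.0224 -0.0029 -0.0123] [-16.8 -12.3  24.3]
[-0.3670064   0.10258592  1.90654316  0.40403126  0.47748802  0.36109478]
```

View pics/t4.png

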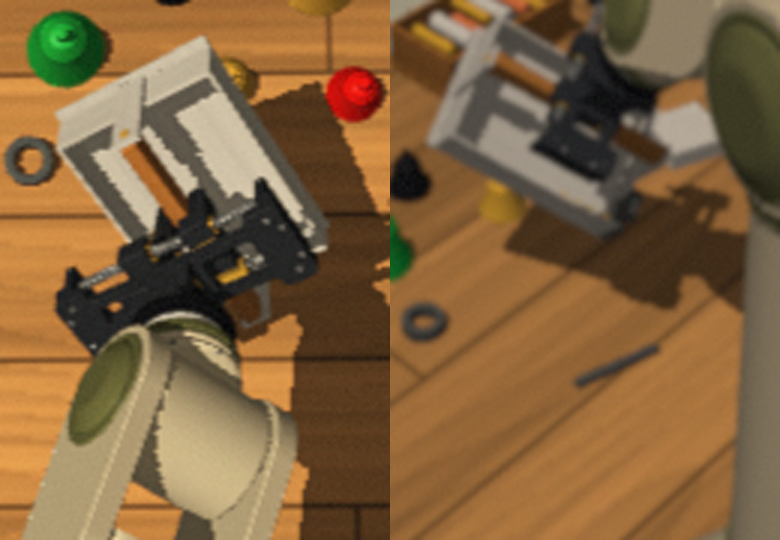

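```bash
python3 ov.py t4 0; python3 - t4 <<'E'
exec(open('loc.py').read())
o=(285,130)
im=cv2.resize(S['image'][130:220,285:385,::-1],None,fx=7,fy=6.6,interpolation=cv2.INTER_CUBIC)
cv2.imwrite('pics/t4f.png',im)
E
```

```text
tool: slope angles of x,y axes to vertical [ 58.30897125 112.55197857  40.57460706]
```

View pics/t4f.png

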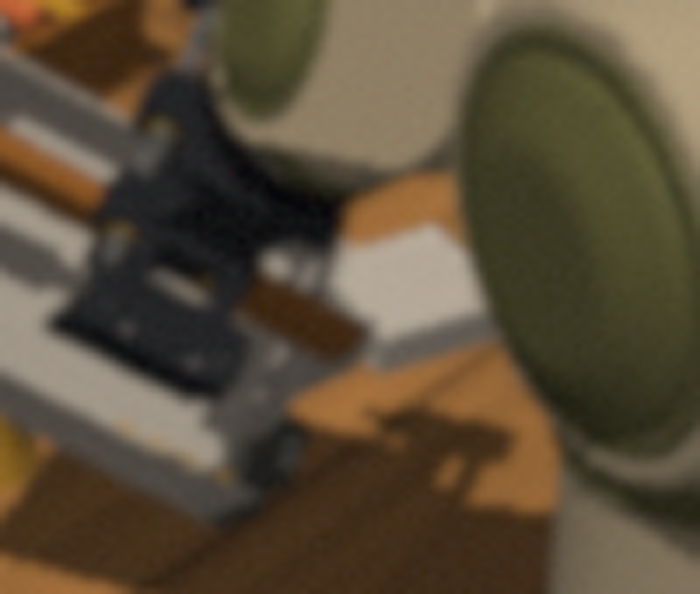

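View pics/t4_ov.png

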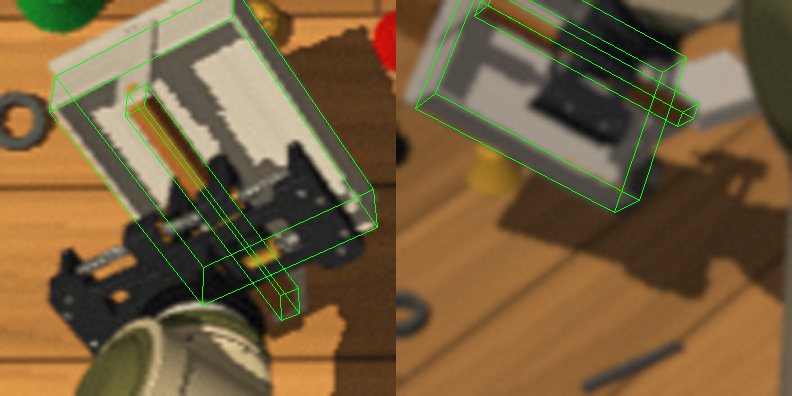

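```bash
python3 - t4 <<'E'
exec(open('loc.py').read())
for u in((125,428),(155,440),(190,460),(225,478),(225,455),(0,370)):
    px=np.array(u)/[7,6.6]+[285,130];p=loc(S,px,15);print(u,p.round(),'d',np.linalg.norm(p[:2]-[-94,67]).round())
E
```

```text
(125, 428) [-39.  56.  15.] d 56.0
(155, 440) [-54.  55.  15.] d 42.0
(190, 460) [-72.  56.  15.] d 24.0
(225, 478) [-91.  56.  15.] d 11.0
(225, 455) [-87.  46.  15.] d 22.0
(0, 370) [23. 58. 15.] d 117.0
```

Side crop: four brass tops sit in a row against the +y wall at (125,428), (155,440), (190,460) and (225,478). That is 11–56 mm from the corner, under the 70 mm limit. Settling, then a final check.

Request:
jog_arm([
  {"claw": -1, "x": 0, "y": 0, "z": 0, "wx": 0, "wy": 0, "wz": 0},
  {"claw": -1, "x": 0, "y": 0, "z": 0, "wx": 0, "wy": 0, "wz": 0},
  {"claw": -1, "x": 0, "y": 0, "z": 0, "wx": 0, "wy": 0, "wz": 0},
  {"claw": -1, "x": 0, "y": 0, "z": 0, "wx": 0, "wy": 0, "wz": 0},
  {"claw": -1, "x": 0, "y": 0, "z": 0, "wx": 0, "wy": 0, "wz": 0},
  {"claw": -1, "x": 0, "y": 0, "z": 0, "wx": 0, "wy": 0, "wz": 0},
  {"claw": -1, "x": 0, "y": 0, "z": 0, "wx": 0, "wy": 0, "wz": 0},
  {"claw": -1, "x": 0, "y": 0, "z": 0, "wx": 0, "wy": 0, "wz": 0},
])

```text
time: 15.5
tcp_pos: [0.5235, -0.0423, 0.2938]
tool_rot: [0.122, 0.903, 0.252, 0.324]
force: [-0.5, 0.2, -7.2]
grip_width: 0.0135
```

```bash
python3 snap.py t5; python3 - t5 <<'E'
exec(open('loc.py').read())
from cell import ctrl
print(ctrl.state()['qvel'].round(4))
for c in((-94,67,3),(0,0,83)): print(c,Rr.apply((np.array(c)-[15,0,83])/1000)+g)
im=cv2.resize(S['image'][165:225,285:345,::-1],None,fx=9,fy=9,interpolation=cv2.INTER_CUBIC)
cv2.imwrite('pics/t5f.png',im)
cv2.imwrite('pics/t5t.png',T['image'][:,:,::-1])
E
```

```text
[-0.      0.0006  0.0006  0.0007 -0.0007 -0.002 ]
(-94, 67, 3) [ 0.50708688 -0.051325    0.11598558]
(0, 0, 83) [ 0.54271837 -0.05287339  0.2518274 ]
```

View pics/t5f.png

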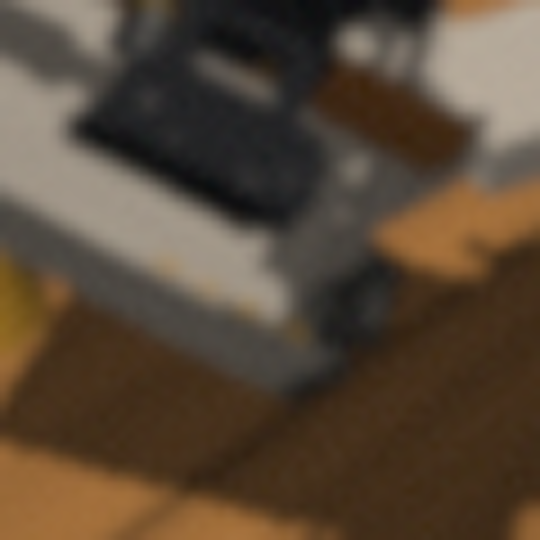

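View pics/t5t.png

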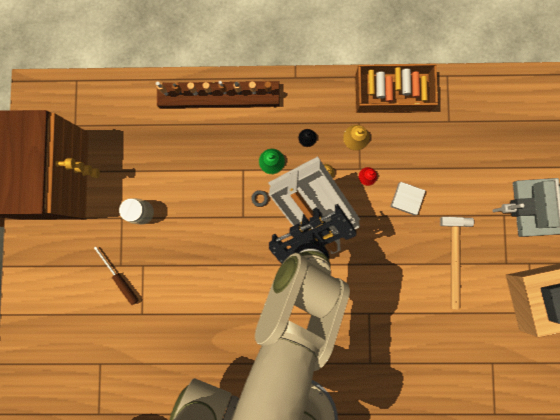

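The row of four is unchanged, the arm is still, and every bystander I can see is in place. Handing in.

```bash
python3 -c "
from cell import sign_off;print(sign_off())"
```

```text
the job is handed in; nothing more can be done
None
```

The job is handed in, finishing at about 15.6 s of the 48 s allowed. The arm is holding the tray tilted, steady and in the air, though no verdict was reported.

- **Gate:** I pressed it with shut fingers until it met a firm stop. The force was about 22 N with the fingertips 56 mm above the bench. The side view showed the tab about 2.7 px lower, which matches 12 mm of travel.
- **Lift and tip:** I gripped the bar 15 mm towards the tray's +x end, lifted it level and tipped it 33°. One bushing stalled on the +y wall, and the camera put the tray's real tilt at only about 29°. Another 10° along the length freed it, and I then turned the tray so the side camera could see the corner.
- **Last checks:**
  - The tool is tilted 40.6°, so the tray is somewhere around 37–40°.
  - The gate corner is about 116 mm above the bench and the handle is at about (0.54, -0.05) m.
  - The grip is 13.5 mm wide and carries about 7 N.
  - The arm joints are practically still.
- **Bushings:** All four sit in a row along the +y wall beside the gate, about 11–56 mm from the corner. Only their tops show above the wall, so these distances are good to only a few millimetres.
- **Not directly seen at the end:** The gate's position was not measured again after the lift. In the last top picture the arm covers the punch, and the tray covers most of the small brass bell. Both looked unmoved in the side view about a second earlier. The other bystanders were where they started.

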